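# Tag the finds basket and hold it over the ultrasonic cleaner to drain

## Robot

A 7-joint arm with a two-finger parallel gripper is mounted at the origin on the work surface. World frame = base frame: x ahead of the robot, y to its left, z up, the work surface at z = 0. Lengths are in m, angles in rad, forces in N, time in s.
With the tool pointing down it reaches from about 0.425 to 1.025 m from the base axis. Payload 9.4 kg.
Tool frame: the origin (TCP) lies between the finger pads, 19 mm behind the fingertips; this is the grasp point; z points along the fingers, y is the direction in which the jaws open and shut (so a half turn about z gives the same grasp; the last joint's range is limited). The gripper opens to 85 mm and grips with 20 to 120 N. Pads are 22 mm wide; open, the fingers measure 114 mm over their backs; the gripper's body (76 mm by 85 mm) begins 54 mm behind the grasp point. The pads swing forward as they close: fully open they stand 13 mm farther back than shut.
Start: joints at [1.095, 0.599, -0.003, 1.599, 0.002, 0.943, -0.08], TCP at [0.282, -0.668, 0.25] pointing down, gripper open.
Joint ranges: [-2.57, 2.57], [-0.35, 1.97], [-1.29, 1.29], [0.11, 2.56], [-1.05, 4.19], [0.11, 1.86], [-2.63, 2.63]. Speed limits (rad/s): [2.22, 2.22, 3.01, 3.01, 3.14, 3.14, 3.14].

## Interface

Orientations are given as a unit quaternion [x, y, z, w].
In Python, from cell import bot, eyes gives the robot as it stands. The module is installed in compiled form; this text tells all that it offers.
- The arm moves only by the tool send_rows, never from a script. Its argument "increments" is a list of rows, each an object of numbers: "claw": the finger opening in cm, from 0 to 8.54; "x", "y", "z": the shift along the tool's x, y, z in cm; "twist": the turn about the tool's z in degrees. A call has 1 to 20 rows; each row shifts and turns the commanded pose from where the row before left it, along the tool's axes as they then stand; what a row does not reach is not made up. A row lasts 1/12 s, in which the tool goes at most 41.7 mm and 7.16 degrees, less where a joint would pass 70% of its speed; a pose out of reach is approached as far as the arm can. A call is refused whole if a number of a shift passes 4.17 or a number of a turn 7.16, either way. A call with a gripper value outside its range is refused whole. The fingers move at their own pace and stop on an object; the grip force is fixed at half the most. Time passes only in rows, so rows that do not move let the fingers close. It gives the time, the measured TCP pose, the force and the opening at its end, in the units of the state.
- bot.read_state(): the state, without advancing time (a new reading comes with each control period).
- eyes.read_camera(name): name is "scene" or "top" or "wrist"; returns the picture (400x640x3 uint8, blue, green, red); there is no depth.
- eyes.calibration(name): a dict with "vertical_fov" (degrees; the focal length in pixels is half the picture's height over the tangent of half this angle, whatever the lens; pixels are square), "cx", "cy" (the principal point, pixels), "distortion" ([k1, k2, p1, p2, k3] as OpenCV has them; the pictures are not rectified), "R" (3x3) and "t" (3): a world point X has camera coordinates R X + t; the wrist camera has in their place "hand_eye" (4x4, takes a point from camera to tool coordinates, whose origin is the TCP and whose axes are the flange's). Camera axes: x right, y down, z forward; pixel columns grow to the right and rows downward; lengths in m; the calibration is good to about 2 mm. A picture is of the moment at which its call begins: read the wrist's pose just before it. calibration takes no time and is no camera call.
- bot.finish_job(): hands the job in, once; it reports no verdict.
The state is a dict: "t": time; "joint_pos": joint angles; "joint_vel": joint speeds; "joint_torque": joint torques, N m; "eef_pos": TCP position; "tool_rot": TCP orientation; "contact_force": force on the tool from outside, world axes, zero at the start; "torque": the same for the moment, N m; "grip_width": opening from 0.0 (shut) to 1.0 (fully open).
Only numpy, scipy, OpenCV 4.12 (cv2) and the standard library are available. Lean on these libraries where they do the work, as an engineer would, in place of code of your own. Each camera call takes 0.05 s, during which the arm holds its last target. There are 200 camera calls.

## Task

The sherds in the ultrasonic cleaner are washed. Take the tall tag from the wooden block and hang it by its hole on the hook at the end of the wire basket, so that the label travels with its finds; then lift the basket by the black grip of its bail out of the tank, keeping it level, and hold it level and still just above the tank to drain, with the whole basket clear of the rim, the tag hanging on its hook and all three sherds inside. Finish while still holding it there, and leave everything else where it is.

Things in the scene. Friction and masses are not known exactly. Their poses are not given: they have to be found in the camera images.
- cleaner: Bench ultrasonic cleaner, a stainless box 154 mm (its x) by 174 mm (its y) and 138 mm high, fixed to the table. Origin: centre of its underside; z up; control panel on its -x side. Its open tank is 130 mm (x) by 150 mm (y) inside and 65 mm deep, empty of water, in the middle of the top; the rim is 12 mm wide and flat.
- tank_mouth (a point): Centre of the cleaner's tank opening, at the height of the rim (138 mm above the table); axes as the cleaner.
- basket: Loose steel wire basket 118 (x) x 136 (y) x 55 mm, 0.3 to 0.5 kg plus sherds, in the tank with 4 to 9 mm of play. Origin: centre of its underside; axes at first as the cleaner's. It hangs by two wire ears at its y ends that lie on the rim, so its underside starts 55 mm below the rim. A fixed wire bail arches over it in its x-z plane; a 5 mm wire tag hook stands on the +y ear only.
- bail_grip (a point): Centre of the black plastic grip on the top of the basket's bail: a bar 66 mm along the basket's x, 14 mm wide (y), 20 mm high, 125 mm above the basket's origin and 70 mm above the rim. Free all round and above. Axes as the basket.
- tag_hook (a point): Lowest point (trough, on the wire axis) of the basket's tag hook, 112 mm along the basket's +y and 73 mm above its origin: about 25 mm outside the cleaner's side, 18 mm above the rim. Inward (-y) the wire rises 4 mm over 22 mm, then drops to the ear; outward (+y) it rises to the tip. Axes as the basket.
- hook_tip (a point): Free outer end of the tag hook (wire axis): 18 mm farther out (+y of the basket) and 9 mm higher than the trough; a straight 5 mm wire from trough to tip, in the basket's y-z plane. A tag is slid on over the tip towards -y.
- tall_tag: Loose aluminium tag, a flat plate 36 mm wide (its x), 5 mm thick (its y) and 60 mm tall (its z), about 24 g, standing upright in one of the two slots of the tag block. Origin: middle of its lower edge. It has a round hole of 16 mm, through along y.
- tall_tag_hole (a point): Centre of the tall tag's hole: 46 mm above its lower edge, 14 mm below its upper edge.
- short_tag: Bystander: the other tag in the block, of another batch, the same make but 32 mm wide, 5 mm thick and 42 mm tall. Origin: middle of its lower edge.
- tag_block: Fixed wooden block 70 mm (its x) by 110 mm (its y) by 28 mm high; origin: centre of its underside. Two slots run along its x at y = +26 mm and y = -26 mm, 7 mm wide and 14 mm deep (floor 14 mm above the table); one tag stands in each (which in which varies), its x along the slot.
- sherd_a: Loose potsherd in the basket, a curved piece 50 x 36 x 12 mm, about 45 g. Origin: centre of its underside.
- sherd_b: Loose potsherd in the basket, 44 x 40 x 12 mm. Origin: centre of its underside.
- sherd_c: Loose potsherd in the basket, 48 x 34 x 11 mm. Origin: centre of its underside.
- brush: Bystander: a brush 170 mm long, lying on the table between the cleaner and the tag block.
- bottle: Bystander: clear plastic bottle with a cap, 72 mm across, 210 mm high, standing. Origin: centre of its underside.
- cup: Bystander: white plastic cup, 66 mm across, 75 mm high, standing. Origin: centre of its underside.
- towel_roll: Bystander: paper towel roll 110 mm across, 220 mm high, standing on end. Origin: centre of its underside.
- cleaner_lid: Bystander: the cleaner's steel lid, 152 x 172 x 16 mm with a knob to 40 mm, lying on the table. Origin: centre of its underside.
- table_sherd: Bystander: a larger potsherd 75 x 55 x 15 mm lying on the table. Origin: centre of its underside.
Things that resemble listed ones, but are neither listed nor needed, are in the scene too. What is shaped like the basket but green is not meant. What is shaped like the sherd_b but red is not meant.

How it is judged:
By the outcome, as a careful person would: the job done as asked, in the order asked, and still so for the second after the job is handed in, while the arm keeps its last pose, push and grip.
It also fails if it takes over 64 s, if anything falls off the work surface, if the arm or the gripper's body presses on something with over 40 N, if the wrist force passes 120 N, or if a joint passes its speed limit or range.

## Working session

There is one attempt and no reset: what is moved stays moved. The work goes in short steps, Python scripts to look and compute and a tool call to move; the robot and the scene stay as the last step left them, time stands still between calls to the robot, and variables do not carry over. Pictures are saved under pics/ and viewed, about 8 in all and at most 12, crops included, and the job is handed in when it is done.

Besides the shell and the picture viewer there is one more tool, called after ">>>" as name(argument=value, ...) on one line, values as JSON. send_rows: Moves the arm, as the interface text tells. Its arguments: {"type":"object","properties":{"increments":{"type":"array","items":{"type":"object","properties":{"claw":{"type":"number"},"x":{"type":"number"},"y":{"type":"number"},"z":{"type":"number"},"twist":{"type":"number"}}}}},"required":["increments"]}

```bash
mkdir -p pics; cat > h.py <<'E'
import numpy as np, cv2, json
from cell import bot, eyes
from scipy.spatial.transform import Rotation as Ro
def K(c):
    f=200/np.tan(np.radians(c["vertical_fov"])/2); return np.array([[f,0,c["cx"]],[0,f,c["cy"]],[0,0,1]])
def pose(name,st=None):
    c=eyes.calibration(name)
    if name=="wrist":
        H=np.array(c["hand_eye"]); st=st or bot.read_state()
        T=np.eye(4);T[:3,:3]=Ro.from_quat(st["tool_rot"]).as_matrix();T[:3,3]=st["eef_pos"]
        M=T@H; return c,M[:3,:3],M[:3,3]
    R=np.array(c["R"]);t=np.array(c["t"]); return c,R.T,-R.T@t
def ray(name,uv,st=None):
    c,R,o=pose(name,st); p=cv2.undistortPoints(np.array([[uv]],float),K(c),np.array(c["distortion"],float))[0,0]
    d=R@np.array([p[0],p[1],1]); return o,d/np.linalg.norm(d)
def onz(name,uv,z,st=None):
    o,d=ray(name,uv,st); return o+d*(z-o[2])/d[2]
def proj(name,X,st=None):
    c,R,o=pose(name,st); X=np.atleast_2d(np.array(X,float))
    return cv2.projectPoints(X,cv2.Rodrigues(R.T)[0],-R.T@o,K(c),np.array(c["distortion"],float))[0][:,0]
def tri(obs):
    A=0;b=0
    for o,d in obs:
        P=np.eye(3)-np.outer(d,d);A=A+P;b=b+P@o
    X=np.linalg.solve(A,b); return X,[np.linalg.norm((np.eye(3)-np.outer(d,d))@(X-o)) for o,d in obs]
E
python3 - <<'E'
from h import *
for n in("scene","top"):
    cv2.imwrite(f"pics/{n}0.png",eyes.read_camera(n)); c,R,o=pose(n);print(n,c["vertical_fov"],o.round(3),R[:,2].round(3),R[:,0].round(3))
print(eyes.calibration("wrist")); s=bot.read_state();print(s)
E
```

```text
scene 51.80564115302347 [ 1.08  -0.848  0.797] [-0.466  0.712 -0.525] [0.829 0.559 0.023]
top 46.69336874028926 [0.3   0.042 1.315] [ 0.163 -0.002 -0.987] [ 0.006 -1.     0.003]
{'vertical_fov': 71.32068794379636, 'cx': 317.78979150325296, 'cy': 201.75867719869174, 'distortion': array([-0.03990086,  0.        ,  0.        ,  0.        ,  0.        ]), 'hand_eye': array([[-2.88509794e-04, -9.54911118e-01, -2.96891687e-01,
         7.65380441e-02],
       [ 9.99999953e-01, -3.05128752e-04,  9.63670126e-06,
         5.66065425e-04],
       [-9.97923831e-05, -2.96891671e-01,  9.54911161e-01,
        -1.23769917e-01],
       [ 0.00000000e+00,  0.00000000e+00,  0.00000000e+00,
         1.00000000e+00]])}
{'t': 0.1, 'joint_pos': array([ 1.0952924 ,  0.60007767, -0.00253827,  1.60008841,  0.00177205,
        0.94291455, -0.07980277]), 'joint_vel': array([-8.01297646e-04, -1.95530822e-03, -9.86614870e-05, -2.54500992e-03,
        1.00469527e-03,  1.24748330e-03, -1.41655935e-04]), 'joint_torque': array([ 6.00204818e-03, -7.77989674e+01,  1.57093942e+00, -2.58626246e+01,
        1.27939030e-02,  5.50813274e-03, -1.71336728e-05]), 'eef_pos': array([ 0.28135732, -0.66772009,  0.2491661 ]), 'tool_rot': array([ 9.80181463e-01,  1.98100347e-01, -2.04329809e-04, -7.14210131e-04]), 'contact_force': array([-0.65548589,  0.91688892,  1.07257651]), 'torque': array([ 0.0038297 , -0.02245897, -0.01673724]), 'grip_width': 1.0026428649751116}
```

View pics/scene0.png

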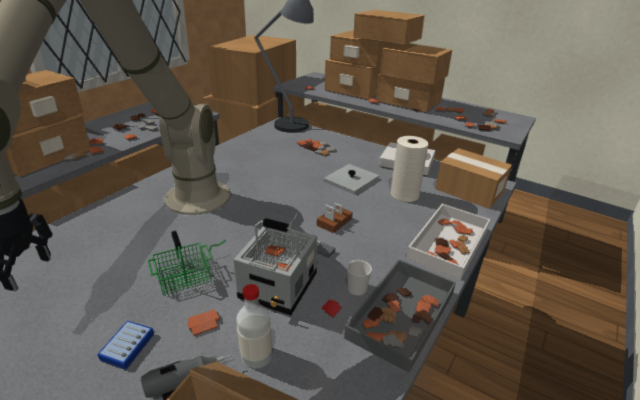

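View pics/top0.png

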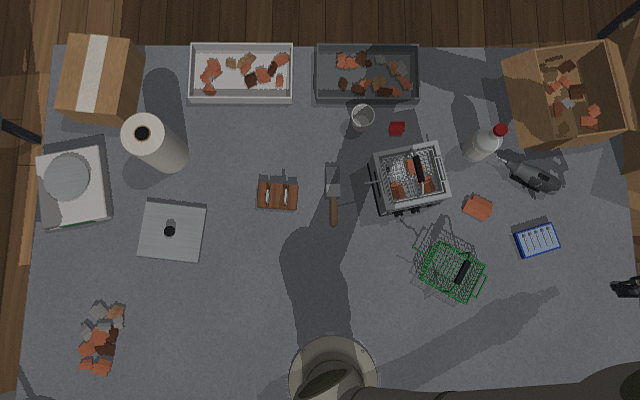

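Scene: cleaner at about (275,262), tag block (335,217). Top: cleaner (412,180), its hook pointing left near (370,183), tag block (278,195). Next come enlarged crops.

```bash
python3 - <<'E'
from h import *
t=cv2.imread("pics/top0.png");s=cv2.imread("pics/scene0.png")
a=cv2.resize(t[130:230,250:460],None,fx=3.8,fy=3.8,interpolation=cv2.INTER_CUBIC)[:,:798]
b=cv2.resize(s[200:310,225:365],None,fx=5.4,fy=5.4,interpolation=cv2.INTER_CUBIC)
cv2.imwrite("pics/ca.png",a);cv2.imwrite("pics/cb.png",b)
for uv,z in[((278,195),.028),((412,180),.138)]:print(onz("top",uv,z))
E
```

```text
[0.50143445 0.15279744 0.028     ]
[ 0.52592804 -0.20244876  0.138     ]
```

View pics/ca.png

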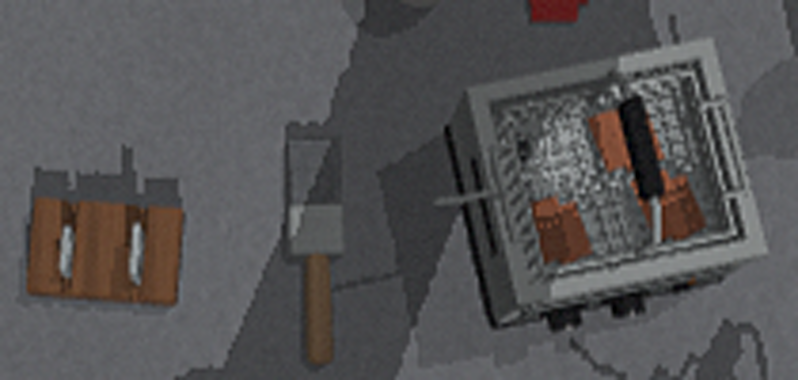

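View pics/cb.png

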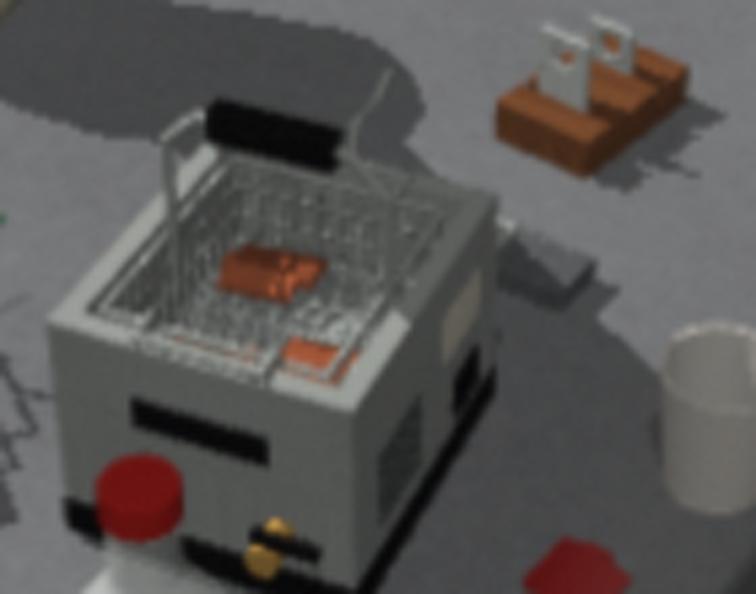

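Crops: the tall tag is the near one, at the block's -y slot (top crop (135,250), scene crop (565,70)). The hook tip is at top crop (437,203) and scene crop (388,72). The bail grip spans (632,100)-(650,195) in the top crop.

```bash
python3 - <<'E'
from h import *
T=lambda u,v:(250+u/3.8,130+v/3.8); S=lambda u,v:(225+u/5.4,200+v/5.4)
def tt(n,a,b):print(n,*[x if isinstance(x,list) else x.round(4) for x in tri([ray("top",T(*a)),ray("scene",S(*b))])])
tt("tip",(437,203),(388,72))
tt("grip",(641,147),(275,133))
tt("tag top",(137,252),(567,42))
c=[onz("top",T(*p),.138) for p in((470,90),(715,40),(765,255),(500,325))]
print(np.round(c,4),np.mean(c,0)); y=c[0]-c[1]+c[3]-c[2];print("yaw",np.degrees(np.arctan2(-y[0],y[1])))
b=[onz("top",T(*p),.028) for p in((37,197),(183,207),(178,303),(27,292))]
print(np.round(b,4),np.mean(b,0)); y=b[0]-b[1]+b[3]-b[2];print("yaw",np.degrees(np.arctan2(-y[0],y[1])))
print(onz("top",T(137,252),.074))
E
```

```text
tip [ 0.5127 -0.0767  0.1649] [np.float64(0.0020105250720387088), np.float64(0.0020105250720388757)]
grip [ 0.5416 -0.2033  0.2103] [np.float64(0.001764375860912358), np.float64(0.0017643758609122517)]
tag top [0.4945 0.1294 0.0693] [np.float64(0.003618632548748604), np.float64(0.003618632548748561)]
[[ 0.5952 -0.1042  0.138 ]
 [ 0.6319 -0.2739  0.138 ]
 [ 0.4819 -0.3024  0.138 ]
 [ 0.433  -0.1223  0.138 ]] [ 0.53547729 -0.20069953  0.138     ]
yaw 13.740622254829713
[[0.5387 0.2051 0.028 ]
 [0.5319 0.0965 0.028 ]
 [0.4601 0.0992 0.028 ]
 [0.4675 0.2106 0.028 ]] [0.49953666 0.1528747  0.028     ]
yaw -3.68861732246631
[0.49078206 0.12694822 0.074     ]
```

>>> send_rows(increments=[{"z": -1, "twist": -7}, {"z": -1, "twist": -7}, {"z": -1, "twist": -7}, {"z": -1, "twist": -7}, {"z": -1, "twist": -7}, {"z": -1, "twist": -7}, {"z": -1, "twist": -7}, {"z": -1, "twist": -7}, {"z": -1, "twist": -7}])

```text
schema error: expected keys claw, x, y, z, twist
```

>>> send_rows(increments=[{"x": 3.5, "y": 0.7}, {"x": 4, "y": 0.8}, {"x": 4, "y": 0.8}, {"x": 4, "y": 0.8}, {"x": 4, "y": 0.8}, {"x": 4, "y": 0.8}, {"x": 4, "y": 0.8}, {"x": 4, "y": 0.8}, {"x": 4, "y": 0.8}, {"x": 4, "y": 0.8}, {"x": 4, "y": 0.8}, {"x": 4, "y": 0.8}, {"x": 4, "y": 0.8}, {"x": 4, "y": 0.8}, {"x": 4, "y": 0.8}, {"x": 4, "y": 0.8}, {"x": 4, "y": 0.8}, {"x": 4, "y": 0.8}, {"x": 3.5, "y": 0.7}, {"x": 1.5, "y": 0.5}])

```text
schema error: expected keys claw, x, y, z, twist
```

>>> send_rows(increments=[{"z": 3}, {"z": 4}, {"z": 4}, {"z": 3}, {}])

```text
schema error: expected keys claw, x, y, z, twist
```

```bash
cat >> h.py <<'E'
def go(X,yaw_x):
    s=bot.read_state();R=Ro.from_quat(s["tool_rot"]).as_matrix()
    y=np.degrees(np.arctan2(R[1,0],R[0,0])); d=R.T@(np.array(X)-s["eef_pos"])*100
    print("t",round(s["t"],2),"tcp",s["eef_pos"].round(4),"yaw",round(y,2),"zaxis",R[:,2].round(4),"F",s["contact_force"].round(1),"w",round(s["grip_width"],3))
    print("tool inc cm (apply before twist)",d.round(2),"twist",round(-((yaw_x-y+180)%360-180),2))
E
python3 - <<'E'
from h import *
go([.492,.128,.06],86.3)
s=bot.read_state();i=eyes.read_camera("wrist");cv2.imwrite("pics/w1.png",i)
print(proj("wrist",[[.4927,.128,.074],[.4927,.128,.06]],s))
E
```

```text
t 0.1 tcp [ 0.2814 -0.6677  0.2492] yaw 22.85 zaxis [-7.0e-04  1.3e-03 -1.0e+00] F [-0.7  0.9  1.1] w 1.003
tool inc cm (apply before twist) [ 50.31 -65.12  19.01] twist -63.45
[[378.82065902 248.28796937]
 [215.23182139 122.91281564]]
```

View pics/w1.png

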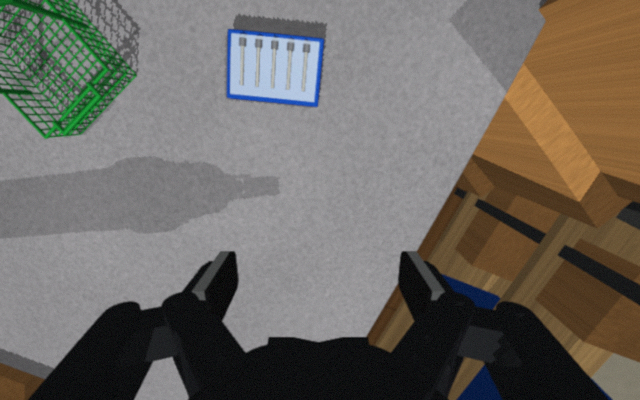

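The moves were refused because every key has to be given, so the arm is still at its start. The wrist view shows only the open fingers and bystanders. I'll resend with full rows.

>>> send_rows(increments=[{"claw": 8.5, "x": 0, "y": 0, "z": -1, "twist": -7}, {"claw": 8.5, "x": 0, "y": 0, "z": -1, "twist": -7}, {"claw": 8.5, "x": 0, "y": 0, "z": -1, "twist": -7}, {"claw": 8.5, "x": 0, "y": 0, "z": -1, "twist": -7}, {"claw": 8.5, "x": 0, "y": 0, "z": -1, "twist": -7}, {"claw": 8.5, "x": 0, "y": 0, "z": -1, "twist": -7}, {"claw": 8.5, "x": 0, "y": 0, "z": -1, "twist": -7}, {"claw": 8.5, "x": 0, "y": 0, "z": -1, "twist": -7}, {"claw": 8.5, "x": 0, "y": 0, "z": -1, "twist": -7}])

```text
t: 0.9
eef_pos: [0.2813, -0.668, 0.3401]
tool_rot: [0.73, 0.683, 0.0, -0.0]
contact_force: [0.5, -0.3, 0.0]
grip_width: 0.994
```

>>> send_rows(increments=[{"claw": 8.5, "x": 3.5, "y": 0.7, "z": 0, "twist": 0}, {"claw": 8.5, "x": 4, "y": 0.8, "z": 0, "twist": 0}, {"claw": 8.5, "x": 4, "y": 0.8, "z": 0, "twist": 0}, {"claw": 8.5, "x": 4, "y": 0.8, "z": 0, "twist": 0}, {"claw": 8.5, "x": 4, "y": 0.8, "z": 0, "twist": 0}, {"claw": 8.5, "x": 4, "y": 0.8, "z": 0, "twist": 0}, {"claw": 8.5, "x": 4, "y": 0.8, "z": 0, "twist": 0}, {"claw": 8.5, "x": 4, "y": 0.8, "z": 0, "twist": 0}, {"claw": 8.5, "x": 4, "y": 0.8, "z": 0, "twist": 0}, {"claw": 8.5, "x": 4, "y": 0.8, "z": 0, "twist": 0}, {"claw": 8.5, "x": 4, "y": 0.8, "z": 0, "twist": 0}, {"claw": 8.5, "x": 4, "y": 0.8, "z": 0, "twist": 0}, {"claw": 8.5, "x": 4, "y": 0.8, "z": 0, "twist": 0}, {"claw": 8.5, "x": 4, "y": 0.8, "z": 0, "twist": 0}, {"claw": 8.5, "x": 4, "y": 0.8, "z": 0, "twist": 0}, {"claw": 8.5, "x": 4, "y": 0.8, "z": 0, "twist": 0}, {"claw": 8.5, "x": 4, "y": 0.8, "z": 0, "twist": 0}, {"claw": 8.5, "x": 4, "y": 0.8, "z": 0, "twist": 0}, {"claw": 8.5, "x": 3.5, "y": 0.7, "z": 0, "twist": 0}, {"claw": 8.5, "x": 1.5, "y": 0.5, "z": 0, "twist": 0}])

```text
t: 2.57
eef_pos: [0.4918, 0.0888, 0.3403]
tool_rot: [0.731, 0.683, 0.001, -0.0]
contact_force: [0.6, 0.3, 0.4]
grip_width: 0.996
```

```bash
python3 - <<'E'
from h import *
go([.4927,.128,.18],86.3)
E
```

```text
t 2.57 tcp [0.4918 0.0888 0.3403] yaw 86.13 zaxis [ 9.0e-04  2.2e-03 -1.0e+00] F [0.6 0.3 0.4] w 0.996
tool inc cm (apply before twist) [ 3.88 -0.18 16.04] twist -0.17
```

>>> send_rows(increments=[{"claw": 8.5, "x": 2, "y": -0.1, "z": 3, "twist": 0}, {"claw": 8.5, "x": 1.9, "y": -0.1, "z": 4, "twist": 0}, {"claw": 8.5, "x": 0, "y": 0, "z": 4, "twist": 0}, {"claw": 8.5, "x": 0, "y": 0, "z": 4, "twist": 0}, {"claw": 8.5, "x": 0, "y": 0, "z": 1, "twist": 0}, {"claw": 8.5, "x": 0, "y": 0, "z": 0, "twist": 0}, {"claw": 8.5, "x": 0, "y": 0, "z": 0, "twist": 0}])

```text
t: 3.15
eef_pos: [0.4926, 0.1218, 0.1831]
tool_rot: [0.732, 0.681, -0.0, -0.0]
contact_force: [-0.1, -0.0, 0.2]
grip_width: 0.99
```

```bash
python3 - <<'E'
from h import *
go([.4927,.128,.06],86.3)
s=bot.read_state();i=eyes.read_camera("wrist");cv2.imwrite("pics/w2.png",i)
import pickle;pickle.dump(s,open("w2.pkl","wb"))
print(proj("wrist",[[.4927,.128,.074],[.4927,.128,.06]],s))
E
```

```text
t 3.15 tcp [0.4926 0.1218 0.1831] yaw 85.86 zaxis [-3.e-04 -0.e+00 -1.e+00] F [-0.1 -0.   0.2] w 0.99
tool inc cm (apply before twist) [ 0.62 -0.03 12.31] twist -0.44
[[316.43003994 198.5248543 ]
 [316.49851283 194.16797362]]
```

View pics/w2.png

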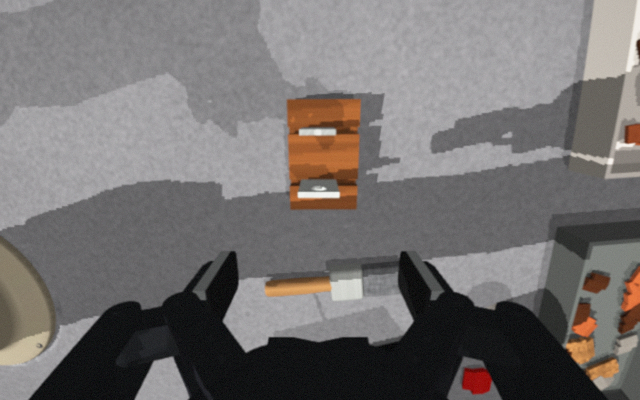

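Picture 6: block centred at (324,153). The tall tag's bright top face is at (298-340, 195) with its hole at (319,187), so it agrees with the estimate to a few mm. Its top face should be measured more precisely.

```bash
python3 - <<'E'
from h import *
import pickle;s=pickle.load(open("w2.pkl","rb"));i=cv2.imread("pics/w2.png")
m=(i.min(2)>165).astype(np.uint8);m[:,:285]=0;m[:,360:]=0;m[:120]=0;m[205:]=0
n,l,st,c=cv2.connectedComponentsWithStats(m)
for k in range(1,n):
    if st[k,4]<30:continue
    p=np.argwhere(l==k)[:,::-1].astype(np.float32);r=cv2.minAreaRect(p);print(st[k],c[k].round(1),r)
    x,y,w,h=st[k][:4]
    for z in(.074,.056): print(z,[onz("wrist",q,z,s).round(4) for q in((x,c[k][1]),(c[k]),(x+w,c[k][1]))])
E
```

```text
[299 129  37   6 216] [316.8 131.5] ((317.0, 131.5), (5.0, 36.0), 90.0)
0.074 [array([0.4828, 0.1857, 0.074 ]), array([0.4972, 0.1847, 0.074 ]), array([0.5128, 0.1836, 0.074 ])]
0.056 [array([0.4815, 0.1849, 0.056 ]), array([0.4971, 0.1837, 0.056 ]), array([0.5138, 0.1825, 0.056 ])]
[314 187  12   4  39] [319.5 188.5] ((319.5, 188.5), (3.0, 11.0), 90.0)
0.074 [array([0.4913, 0.1371, 0.074 ]), array([0.496 , 0.1368, 0.074 ]), array([0.5016, 0.1364, 0.074 ])]
0.056 [array([0.4907, 0.1325, 0.056 ]), array([0.4957, 0.1321, 0.056 ]), array([0.5018, 0.1317, 0.056 ])]
[298 192  42   6 250] [318.3 194.5] ((318.5, 194.5), (5.0, 41.0), 90.0)
0.074 [array([0.477 , 0.1328, 0.074 ]), array([0.4946, 0.1315, 0.074 ]), array([0.5134, 0.1302, 0.074 ])]
0.056 [array([0.4753, 0.1278, 0.056 ]), array([0.4943, 0.1264, 0.056 ]), array([0.5145, 0.125 , 0.056 ])]
```

```bash
python3 - <<'E'
from h import *
go([.495,.1313,.056],85.9)
E
```

```text
t 3.2 tcp [0.4932 0.1219 0.1839] yaw 85.84 zaxis [ 1.8e-03  5.0e-04 -1.0e+00] F [-0.4  0.   0.9] w 0.996
tool inc cm (apply before twist) [ 0.94  0.09 12.8 ] twist -0.06
```

>>> send_rows(increments=[{"claw": 6.5, "x": 0.5, "y": 0.1, "z": 2, "twist": 0}, {"claw": 6.5, "x": 0.4, "y": 0, "z": 3, "twist": 0}, {"claw": 6.5, "x": 0, "y": 0, "z": 2, "twist": 0}, {"claw": 6.5, "x": 0, "y": 0, "z": 1, "twist": 0}, {"claw": 6.5, "x": 0, "y": 0, "z": 0, "twist": 0}, {"claw": 6.5, "x": 0, "y": 0, "z": 0, "twist": 0}])

```text
t: 3.7
eef_pos: [0.4948, 0.1306, 0.1037]
tool_rot: [0.732, 0.681, 0.001, 0.001]
contact_force: [0.1, -0.6, 0.3]
grip_width: 0.762
```

```bash
python3 - <<'E'
from h import *
go([.495,.1313,.056],85.9)
E
```

```text
t 3.7 tcp [0.4948 0.1306 0.1037] yaw 85.83 zaxis [ 1.6e-03  1.0e-04 -1.0e+00] F [ 0.1 -0.6  0.3] w 0.762
tool inc cm (apply before twist) [0.07 0.01 4.77] twist -0.07
```

>>> send_rows(increments=[{"claw": 6, "x": 0.1, "y": 0, "z": 1.5, "twist": 0}, {"claw": 6, "x": 0, "y": 0, "z": 2, "twist": 0}, {"claw": 6, "x": 0, "y": 0, "z": 1.3, "twist": 0}, {"claw": 6, "x": 0, "y": 0, "z": 0, "twist": 0}, {"claw": 3, "x": 0, "y": 0, "z": 0, "twist": 0}, {"claw": 3, "x": 0, "y": 0, "z": 0, "twist": 0}, {"claw": 3, "x": 0, "y": 0, "z": 0, "twist": 0}, {"claw": 3, "x": 0, "y": 0, "z": 0, "twist": 0}, {"claw": 2.5, "x": 0, "y": 0, "z": 0, "twist": 0}, {"claw": 2.5, "x": 0, "y": 0, "z": 0, "twist": 0}, {"claw": 2.5, "x": 0, "y": 0, "z": 0, "twist": 0}])

```text
t: 4.62
eef_pos: [0.4948, 0.1316, 0.056]
tool_rot: [0.732, 0.681, 0.001, 0.001]
contact_force: [-1.3, -0.2, 6.0]
grip_width: 0.407
```

```bash
python3 - <<'E'
from h import *
go([.495,.1313,.250],85.9)
E
```

```text
t 4.62 tcp [0.4948 0.1316 0.056 ] yaw 85.83 zaxis [ 2.5e-03  7.0e-04 -1.0e+00] F [-1.3 -0.2  6. ] w 0.407
tool inc cm (apply before twist) [ -0.02   0.07 -19.4 ] twist -0.07
```

>>> send_rows(increments=[{"claw": 2.5, "x": 0, "y": 0, "z": -0.5, "twist": 0}, {"claw": 2.5, "x": 0, "y": 0, "z": -1, "twist": 0}, {"claw": 2.5, "x": 0, "y": 0, "z": -2, "twist": 0}, {"claw": 2.5, "x": 0, "y": 0, "z": -3, "twist": 0}, {"claw": 2.5, "x": 0, "y": 0, "z": -3.5, "twist": 0}, {"claw": 2.5, "x": 0, "y": 0, "z": -3.5, "twist": 0}, {"claw": 2.5, "x": 0, "y": 0, "z": -3.5, "twist": -3}, {"claw": 2.5, "x": 0, "y": 0, "z": -3, "twist": -7}, {"claw": 2.5, "x": 0, "y": 0, "z": -1.5, "twist": -7}, {"claw": 2.5, "x": 0, "y": 0, "z": 0, "twist": 0}])

```text
t: 5.45
eef_pos: [0.4951, 0.1319, 0.2738]
tool_rot: [0.621, 0.784, 0.002, 0.002]
contact_force: [0.5, -0.4, -0.8]
grip_width: 0.408
```

```bash
python3 - <<'E'
from h import *
go([.5194,-.106,.27],103)
E
```

```text
t 5.45 tcp [0.4951 0.1319 0.2738] yaw 103.21 zaxis [ 0.0063  0.001  -1.    ] F [ 0.5 -0.4 -0.8] w 0.408
tool inc cm (apply before twist) [-23.72  -3.07   0.38] twist 0.21
```

>>> send_rows(increments=[{"claw": 2.5, "x": -2, "y": -0.3, "z": 0, "twist": 0}, {"claw": 2.5, "x": -3, "y": -0.4, "z": 0, "twist": 0}, {"claw": 2.5, "x": -3.5, "y": -0.4, "z": 0, "twist": 0}, {"claw": 2.5, "x": -3.5, "y": -0.5, "z": 0, "twist": 0}, {"claw": 2.5, "x": -3.5, "y": -0.5, "z": 0, "twist": 0}, {"claw": 2.5, "x": -3.5, "y": -0.5, "z": 0, "twist": 0}, {"claw": 2.5, "x": -3, "y": -0.4, "z": 0, "twist": 0}, {"claw": 2.5, "x": -1.7, "y": -0.1, "z": 0, "twist": 0}, {"claw": 2.5, "x": 0, "y": 0, "z": 0, "twist": 0}, {"claw": 2.5, "x": 0, "y": 0, "z": 0, "twist": 0}])

```text
t: 6.28
eef_pos: [0.5159, -0.1074, 0.269]
tool_rot: [0.625, 0.78, -0.0, -0.0]
contact_force: [0.3, -0.3, -0.2]
grip_width: 0.406
```

```bash
python3 - <<'E'
from h import *
go([.5194,-.106,.27],103)
s=bot.read_state();i=eyes.read_camera("wrist");cv2.imwrite("pics/w3.png",i)
import pickle;pickle.dump(s,open("w3.pkl","wb"))
print(proj("wrist",[[.5127,-.0767,.165],[.5167,-.0942,.156]],s))
E
```

```text
t 6.28 tcp [ 0.5159 -0.1074  0.269 ] yaw 102.6 zaxis [-9.e-04  3.e-04 -1.e+00] F [ 0.3 -0.3 -0.2] w 0.406
tool inc cm (apply before twist) [ 0.06  0.37 -0.1 ] twist -0.4
[[321.30253307 171.75829585]
 [321.21285085 189.92988632]]
```

View pics/w3.png

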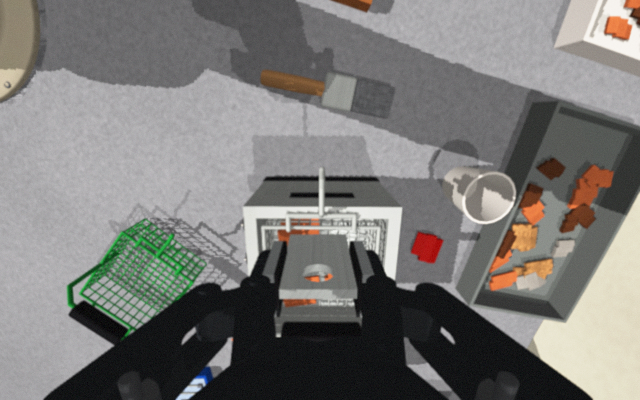

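Picture 7: the tag is held between the fingers, hole at about (318,273). The hook wire is vertical at column 321, tip near row 168 (predicted 172), and the cleaner rim is square to the tool.

```bash
python3 - <<'E'
from h import *
import pickle;s=pickle.load(open("w3.pkl","rb"));i=cv2.imread("pics/w3.png")
R=Ro.from_quat(s["tool_rot"]).as_matrix();p=s["eef_pos"]
W=lambda q:p+R@np.array(q)
# tag in tool frame: z(down): hole -4mm, top -18mm, bottom +42mm ; tool y = width, x = normal
print("pred hole out face",proj("wrist",[W([.0025,0,-.004])],s),"top corners",proj("wrist",[W([.0025,-.018,-.018]),W([.0025,.018,-.018])],s),"bottom",proj("wrist",[W([.0025,-.018,.042]),W([.0025,.018,.042])],s))
g=cv2.cvtColor(i,cv2.COLOR_BGR2GRAY)
print("tip onz",onz("wrist",(321.5,168),.1665,s),onz("wrist",(321.5,168),.165,s))
for r in(165,167,169,172,180,190,200):print(r,g[r,312:332])
cv2.imwrite("pics/c3.png",cv2.resize(i[150:310,230:410],None,fx=3.7,fy=3.7,interpolation=cv2.INTER_CUBIC))
E
```

```text
pred hole out face [[316.35216609 271.4158787 ]] top corners [[275.51732319 288.26129969]
 [356.91389189 288.22836189]] bottom [[288.81372527 233.3483805 ]
 [344.51609918 233.32415805]]
tip onz [ 0.51208377 -0.07333291  0.1665    ] [ 0.5121627  -0.07359631  0.165     ]
165 [147 151 155 155 158 152 156 152 148 152 145 148 148 153 153 156 151 150
 146 140]
167 [148 144 150 155 154 157 151 157 167 164 150 133 135 146 148 151 152 149
 142 149]
169 [151 151 150 148 152 153 161 187 203 200 179 143 128 137 149 147 148 150
 146 146]
172 [148 152 149 149 147 151 158 189 201 190 166 133 115 137 149 152 148 148
 145 146]
180 [ 41  42  42  42  41  36  93 187 221 217 192 157 110  66  44  41  42  40
  37  33]
190 [ 92  89  90  90  89  92 126 204 232 231 202 159 116  96  92  95  95  93
  89  91]
200 [ 96  95  93  97  95  97 132 204 234 229 202 155 119  94  98  94  93  96
  95  94]
```

View pics/c3.png

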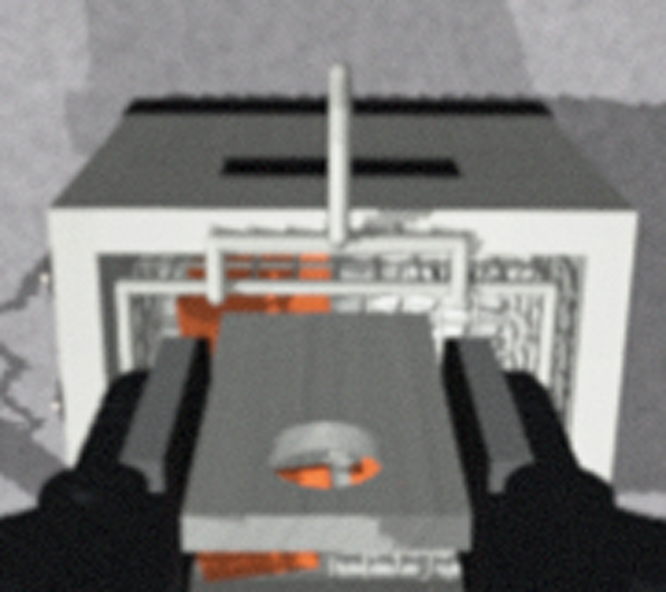

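```bash
python3 - <<'E'
from h import *
s=bot.read_state();R=Ro.from_quat(s["tool_rot"]).as_matrix()
tip=np.array([.5122,-.0745,.165]);print("tip in tool mm",(R.T@(tip-s["eef_pos"])*1000).round(1))
a=np.radians(12.7);yb=np.array([-np.sin(a),np.cos(a),0])
X=tip+.03*yb;X[2]=.161;go(X,102.7)
E
```

```text
tip in tool mm [ 31.6   3.4 104.2]
t 6.33 tcp [ 0.516  -0.1061  0.2692] yaw 102.74 zaxis [-6.e-04  5.e-04 -1.e+00] F [ 0.2  0.1 -0.3] w 0.409
tool inc cm (apply before twist) [ 6.16  0.34 10.82] twist 0.04
```

>>> send_rows(increments=[{"claw": 2.5, "x": 1.5, "y": 0.1, "z": 0, "twist": 0}, {"claw": 2.5, "x": 2.5, "y": 0.15, "z": 0, "twist": 0}, {"claw": 2.5, "x": 2.2, "y": 0, "z": 0, "twist": 0}, {"claw": 2.5, "x": 0, "y": 0, "z": 2, "twist": 0}, {"claw": 2.5, "x": 0, "y": 0, "z": 3, "twist": 0}, {"claw": 2.5, "x": 0, "y": 0, "z": 3, "twist": 0}, {"claw": 2.5, "x": 0, "y": 0, "z": 2, "twist": 0}, {"claw": 2.5, "x": 0, "y": 0, "z": 0.8, "twist": 0}, {"claw": 2.5, "x": 0, "y": 0, "z": 0, "twist": 0}, {"claw": 2.5, "x": 0, "y": 0, "z": 0, "twist": 0}])

```text
t: 7.17
eef_pos: [0.5053, -0.0444, 0.1618]
tool_rot: [0.623, 0.782, 0.0, -0.0]
contact_force: [-0.2, 0.4, -0.0]
grip_width: 0.402
```

```bash
python3 - <<'E'
from h import *
tip=np.array([.5122,-.0745,.165])
a=np.radians(12.7);yb=np.array([-np.sin(a),np.cos(a),0])
X=tip+.015*yb;X[2]=.161;go(X,102.7)
s=bot.read_state();w=eyes.read_camera("wrist");print(proj("wrist",[tip,tip-.018*yb-[0,0,.009]],s))
c=eyes.read_camera("scene");q=proj("scene",[tip])[0].astype(int);print(q)
A=cv2.resize(w[140:340,200:440],(720,600))[:,:400+320]
B=cv2.resize(c[q[1]-40:q[1]+40,q[0]-50:q[0]+50],(750,600),interpolation=cv2.INTER_CUBIC)
cv2.imwrite("pics/j4.png",cv2.resize(np.hstack([A,B]),(800,327)))
E
```

```text
t 7.17 tcp [ 0.5053 -0.0444  0.1618] yaw 102.92 zaxis [-1.e-04  3.e-04 -1.e+00] F [-0.2  0.4 -0. ] w 0.402
tool inc cm (apply before twist) [-1.59  0.01  0.08] twist 0.22
[[316.55682014 325.5735575 ]
 [316.54938998 339.53366036]]
[296 212]
```

View pics/j4.png

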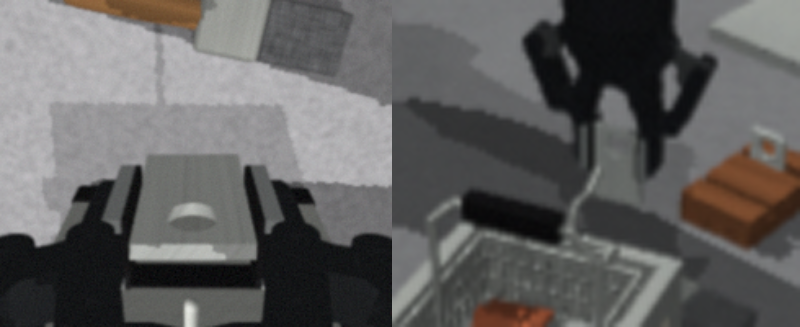

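Picture 9: the tag is clear outside the hook, with the wire lined up under the hole to about 1 mm. Next I slide it in past the tip and check the force.

>>> send_rows(increments=[{"claw": 2.5, "x": -0.8, "y": -0.1, "z": 0.1, "twist": 0}, {"claw": 2.5, "x": -1, "y": 0, "z": 0, "twist": 0}, {"claw": 2.5, "x": -0.8, "y": 0, "z": 0, "twist": 0}, {"claw": 2.5, "x": -0.6, "y": 0, "z": 0.1, "twist": 0}, {"claw": 2.5, "x": -0.4, "y": 0, "z": 0.2, "twist": 0}, {"claw": 2.5, "x": 0, "y": 0, "z": 0, "twist": 0}, {"claw": 2.5, "x": 0, "y": 0, "z": 0, "twist": 0}])

```text
t: 7.85
eef_pos: [0.512, -0.0811, 0.1571]
tool_rot: [0.624, 0.782, -0.0, -0.0]
contact_force: [0.6, -0.6, -0.7]
grip_width: 0.405
```

```bash
python3 - <<'E'
from h import *
tip=np.array([.5122,-.0745,.165])
a=np.radians(12.7);yb=np.array([-np.sin(a),np.cos(a),0])
X=tip-.018*yb;X[2]=.156-.004-.004;go(X,102.7)
E
```

```text
t 7.85 tcp [ 0.512  -0.0811  0.1571] yaw 102.8 zaxis [-4.e-04  2.e-04 -1.e+00] F [ 0.6 -0.6 -0.7] w 0.405
tool inc cm (apply before twist) [-1.16  0.16  0.91] twist 0.1
```

>>> send_rows(increments=[{"claw": 2.5, "x": -0.4, "y": 0, "z": 0.2, "twist": 0}, {"claw": 2.5, "x": -0.4, "y": 0, "z": 0.2, "twist": 0}, {"claw": 2.5, "x": -0.4, "y": 0, "z": 0.2, "twist": 0}, {"claw": 2.5, "x": 0, "y": 0, "z": 0.2, "twist": 0}, {"claw": 2.5, "x": 0, "y": 0, "z": 0, "twist": 0}, {"claw": 2.5, "x": 0, "y": 0, "z": 0, "twist": 0}])

```text
t: 8.35
eef_pos: [0.5147, -0.0923, 0.1491]
tool_rot: [0.623, 0.782, -0.0, -0.0]
contact_force: [0.6, -0.3, 0.4]
grip_width: 0.409
```

```bash
python3 - <<'E'
from h import *
go([.5162,-.0921,.1465],102.7)
i=eyes.read_camera("wrist");w=cv2.resize(i[200:360,220:420],(600,480))
c=eyes.read_camera("scene");B=cv2.resize(c[180:250,250:340],(617,480),interpolation=cv2.INTER_CUBIC)
cv2.imwrite("pics/j5.png",cv2.resize(np.hstack([w,B]),(800,315)))
E
```

```text
t 8.35 tcp [ 0.5147 -0.0923  0.1491] yaw 102.86 zaxis [-4.e-04  2.e-04 -1.e+00] F [ 0.6 -0.3  0.4] w 0.409
tool inc cm (apply before twist) [-0.01  0.15  0.26] twist 0.16
```

View pics/j5.png

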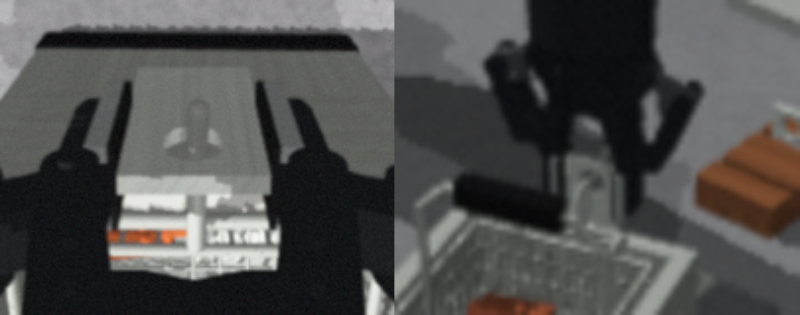

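Picture 10: the wire passes through the hole; its stub comes out over the tag face at (198,125). I lower 2.5 mm and release.

>>> send_rows(increments=[{"claw": 2.5, "x": 0, "y": 0, "z": 0.15, "twist": 0}, {"claw": 2.5, "x": 0, "y": 0, "z": 0.1, "twist": 0}, {"claw": 2.5, "x": 0, "y": 0, "z": 0, "twist": 0}, {"claw": 3.7, "x": 0, "y": 0, "z": 0, "twist": 0}, {"claw": 4.2, "x": 0, "y": 0, "z": 0, "twist": 0}, {"claw": 5, "x": 0, "y": 0, "z": 0, "twist": 0}, {"claw": 5.5, "x": 0, "y": 0, "z": 0, "twist": 0}, {"claw": 6, "x": 0, "y": 0, "z": 0, "twist": 0}, {"claw": 6, "x": 0, "y": 0, "z": 0, "twist": 0}, {"claw": 6, "x": 0, "y": 0, "z": 0, "twist": 0}])

```text
t: 9.28
eef_pos: [0.5148, -0.0925, 0.1468]
tool_rot: [0.624, 0.782, -0.0, -0.0]
contact_force: [1.0, 0.2, 0.5]
grip_width: 0.701
```

>>> send_rows(increments=[{"claw": 6, "x": 0, "y": 0, "z": -0.5, "twist": 0}, {"claw": 6, "x": 0, "y": 0, "z": -1, "twist": 0}, {"claw": 6, "x": 0, "y": 0, "z": -2, "twist": 0}, {"claw": 6, "x": 0, "y": 0, "z": -3, "twist": 0}, {"claw": 6, "x": 0, "y": 0, "z": -4, "twist": 0}, {"claw": 6, "x": 0, "y": 0, "z": -3, "twist": 0}, {"claw": 6, "x": 0, "y": 0, "z": -2, "twist": 0}, {"claw": 6, "x": 0, "y": 0, "z": -0.5, "twist": 0}, {"claw": 6, "x": 0, "y": 0, "z": 0, "twist": 0}])

```text
t: 10.03
eef_pos: [0.5153, -0.0925, 0.309]
tool_rot: [0.624, 0.782, 0.001, 0.002]
contact_force: [0.5, -0.4, 0.2]
grip_width: 0.702
```

```bash
python3 - <<'E'
from h import *
go([.5416,-.2033,.30],12.7)
s=bot.read_state();i=eyes.read_camera("wrist");cv2.imwrite("pics/w6.png",i)
c=eyes.read_camera("scene");B=cv2.resize(c[180:260,245:345],(500,400),interpolation=cv2.INTER_CUBIC)
cv2.imwrite("pics/j6.png",cv2.resize(np.hstack([i[:, 150:490],B]),(800,380)))
import pickle;pickle.dump(s,open("w6.pkl","wb"))
E
```

```text
t 10.03 tcp [ 0.5153 -0.0925  0.309 ] yaw 102.83 zaxis [ 0.0033 -0.0011 -1.    ] F [ 0.5 -0.4  0.2] w 0.702
tool inc cm (apply before twist) [-11.39   0.1    0.92] twist 90.13
```

View pics/j6.png

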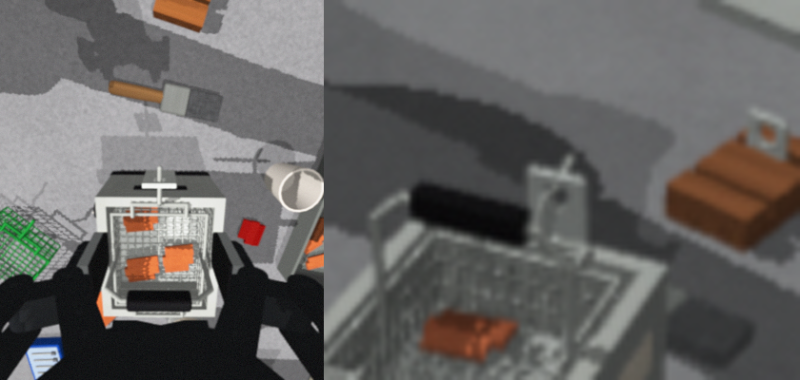

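Picture 11: the tag hangs on its hook (right half, (560,205)). All three sherds are in the basket and the black bail grip is at left-half (158,300). Last picture I'll save for the end.

```bash
python3 - <<'E'
from h import *
import pickle;s=pickle.load(open("w6.pkl","rb"));i=cv2.imread("pics/w6.png")
m=(i.max(2)<45).astype(np.uint8);m[:295]=0;m[335:]=0;m[:,:275]=0;m[:,360:]=0
n,l,st,c=cv2.connectedComponentsWithStats(m)
for k in range(1,n):
    if st[k,4]>60:print(st[k],c[k].round(1),onz("wrist",c[k],.21,s).round(4))
h=cv2.cvtColor(i,cv2.COLOR_BGR2HSV);m=((h[...,0]<14)&(h[...,1]>130)&(h[...,2]>90)).astype(np.uint8)
m[:205]=0;m[300:]=0;m[:,:265]=0;m[:,:]*=1;m[:,370:]=0
a=np.radians(12.7);g=np.array([.541,-.202]);xb=np.array([np.cos(a),np.sin(a)]);yb=np.array([-np.sin(a),np.cos(a)])
n,l,st,c=cv2.connectedComponentsWithStats(m)
for k in range(1,n):
    if st[k,4]>60:
        P=onz("wrist",c[k],.095,s)[:2]-g;print(st[k],"basket x,y mm",(P@xb*1000).round(),(P@yb*1000).round())
E
```

```text
[ 283  306   68   21 1385] [316.6 316. ] [ 0.5396 -0.1997  0.21  ]
[280 228  36  16 463] basket x,y mm -27.0 37.0
[321 257  32  29 773] basket x,y mm 27.0 -18.0
[281 269  36  28 777] basket x,y mm -26.0 -36.0
```

>>> send_rows(increments=[{"claw": 6, "x": -2.5, "y": 0, "z": 0, "twist": 0}, {"claw": 6, "x": -3.5, "y": 0, "z": 0, "twist": 0}, {"claw": 6, "x": -3.4, "y": 0, "z": 0, "twist": 0}, {"claw": 6, "x": -2, "y": 0, "z": 0, "twist": 0}, {"claw": 6, "x": 0, "y": 0, "z": 0, "twist": 6}, {"claw": 6, "x": 0, "y": 0, "z": 0, "twist": 7}, {"claw": 6, "x": 0, "y": 0, "z": 0, "twist": 7}, {"claw": 6, "x": 0, "y": 0, "z": 0, "twist": 7}, {"claw": 6, "x": 0, "y": 0, "z": 0, "twist": 7}, {"claw": 6, "x": 0, "y": 0, "z": 0, "twist": 7}, {"claw": 6, "x": 0, "y": 0, "z": 0, "twist": 7}, {"claw": 6, "x": 0, "y": 0, "z": 0, "twist": 7}, {"claw": 6, "x": 0, "y": 0, "z": 0, "twist": 7}, {"claw": 6, "x": 0, "y": 0, "z": 0, "twist": 7}, {"claw": 6, "x": 0, "y": 0, "z": 0, "twist": 7}, {"claw": 6, "x": 0, "y": 0, "z": 0, "twist": 7}, {"claw": 6, "x": 0, "y": 0, "z": 0, "twist": 7}, {"claw": 6, "x": 0, "y": 0, "z": 0, "twist": 0}, {"claw": 6, "x": 0, "y": 0, "z": 0, "twist": 0}])

```text
t: 11.72
eef_pos: [0.5397, -0.2032, 0.3055]
tool_rot: [0.993, 0.114, -0.001, -0.0]
contact_force: [-1.2, 0.3, -0.1]
grip_width: 0.702
```

```bash
python3 - <<'E'
from h import *
go([.539,-.202,.207],12.7)
s=bot.read_state();i=eyes.read_camera("wrist");cv2.imwrite("pics/w7.png",i)
m=(i.max(2)<45).astype(np.uint8);print(proj("wrist",[.539,-.202,.218],s))
n,l,st,c=cv2.connectedComponentsWithStats(m)
for k in range(1,n):
    if st[k,4]>200:
        print(st[k],c[k].round(1),onz("wrist",c[k],.218,s).round(4))
E
```

```text
t 11.72 tcp [ 0.5397 -0.2032  0.3055] yaw 13.1 zaxis [-2.5e-03  5.0e-04 -1.0e+00] F [-1.2  0.3 -0.1] w 0.702
tool inc cm (apply before twist) [-0.02 -0.12  9.85] twist 0.4
[[315.71521186 215.03219069]]
[ 308  171   17   77 1165] [316.  209.2] [ 0.5439 -0.2011  0.218 ]
[506 189  33  42 269] [519.2 207.3] [ 0.5829 -0.3622  0.218 ]
[   41   245   556   155 38617] [316.7 349.6] [ 0.4044 -0.2339  0.218 ]
```

>>> send_rows(increments=[{"claw": 6, "x": 0.1, "y": -0.1, "z": 2, "twist": 0.4}, {"claw": 6, "x": 0, "y": 0, "z": 3, "twist": 0}, {"claw": 6, "x": 0, "y": 0, "z": 2.5, "twist": 0}, {"claw": 5, "x": 0, "y": 0, "z": 1.5, "twist": 0}, {"claw": 5, "x": 0, "y": 0, "z": 0.8, "twist": 0}, {"claw": 5, "x": 0, "y": 0, "z": 0, "twist": 0}, {"claw": 3, "x": 0, "y": 0, "z": 0, "twist": 0}, {"claw": 2, "x": 0, "y": 0, "z": 0, "twist": 0}, {"claw": 1.5, "x": 0, "y": 0, "z": 0, "twist": 0}, {"claw": 1.5, "x": 0, "y": 0, "z": 0, "twist": 0}, {"claw": 0.5, "x": 0, "y": 0, "z": 0, "twist": 0}, {"claw": 0.5, "x": 0, "y": 0, "z": 0, "twist": 0}, {"claw": 0.5, "x": 0, "y": 0, "z": 0, "twist": 0}, {"claw": 0.5, "x": 0, "y": 0, "z": 0, "twist": 0}, {"claw": 0.5, "x": 0, "y": 0, "z": 0, "twist": 0}])

```text
t: 13.02
eef_pos: [0.5414, -0.2023, 0.21]
tool_rot: [0.994, 0.109, 0.001, 0.0]
contact_force: [-1.1, 0.8, 5.9]
grip_width: 0.152
```

```bash
python3 - <<'E'
from h import *
go([.539,-.202,.273],12.7)
E
```

```text
t 13.02 tcp [ 0.5414 -0.2023  0.21  ] yaw 12.46 zaxis [ 1.6e-03 -5.0e-04 -1.0e+00] F [-1.1  0.8  5.9] w 0.152
tool inc cm (apply before twist) [-0.22 -0.08 -6.3 ] twist -0.24
```

Gripped (opening about 13 mm). Lifting slowly and straight up by 70 mm.

>>> send_rows(increments=[{"claw": 0.5, "x": 0, "y": 0, "z": -0.15, "twist": 0}, {"claw": 0.5, "x": 0, "y": 0, "z": -0.2, "twist": 0}, {"claw": 0.5, "x": 0, "y": 0, "z": -0.25, "twist": 0}, {"claw": 0.5, "x": 0, "y": 0, "z": -0.3, "twist": 0}, {"claw": 0.5, "x": 0, "y": 0, "z": -0.3, "twist": 0}, {"claw": 0.5, "x": 0, "y": 0, "z": -0.3, "twist": 0}, {"claw": 0.5, "x": 0, "y": 0, "z": -0.2, "twist": 0}, {"claw": 0.5, "x": 0, "y": 0, "z": 0, "twist": 0}])

```text
t: 13.68
eef_pos: [0.5412, -0.2025, 0.2264]
tool_rot: [0.994, 0.108, 0.0, 0.0]
contact_force: [0.6, 0.7, -4.7]
grip_width: 0.155
```

```bash
python3 - <<'E'
from h import *
go([.5414,-.2023,.283],12.46);print(bot.read_state()["torque"])
E
```

```text
t 13.68 tcp [ 0.5412 -0.2025  0.2264] yaw 12.45 zaxis [ 7.e-04 -2.e-04 -1.e+00] F [ 0.6  0.7 -4.7] w 0.155
tool inc cm (apply before twist) [ 0.03 -0.01 -5.66] twist -0.01
[ 0.01870788 -0.08064186 -0.06254615]
```

Carrying about 5 N, with no snagging. I continue.

>>> send_rows(increments=[{"claw": 0.5, "x": 0, "y": 0, "z": -0.2, "twist": 0}, {"claw": 0.5, "x": 0, "y": 0, "z": -0.3, "twist": 0}, {"claw": 0.5, "x": 0, "y": 0, "z": -0.4, "twist": 0}, {"claw": 0.5, "x": 0, "y": 0, "z": -0.4, "twist": 0}, {"claw": 0.5, "x": 0, "y": 0, "z": -0.4, "twist": 0}, {"claw": 0.5, "x": 0, "y": 0, "z": -0.4, "twist": 0}, {"claw": 0.5, "x": 0, "y": 0, "z": -0.4, "twist": 0}, {"claw": 0.5, "x": 0, "y": 0, "z": -0.4, "twist": 0}, {"claw": 0.5, "x": 0, "y": 0, "z": -0.4, "twist": 0}, {"claw": 0.5, "x": 0, "y": 0, "z": -0.4, "twist": 0}, {"claw": 0.5, "x": 0, "y": 0, "z": -0.4, "twist": 0}, {"claw": 0.5, "x": 0, "y": 0, "z": -0.4, "twist": 0}, {"claw": 0.5, "x": 0, "y": 0, "z": -0.4, "twist": 0}, {"claw": 0.5, "x": 0, "y": 0, "z": -0.4, "twist": 0}, {"claw": 0.5, "x": 0, "y": 0, "z": -0.3, "twist": 0}, {"claw": 0.5, "x": 0, "y": 0, "z": -0.2, "twist": 0}, {"claw": 0.5, "x": 0, "y": 0, "z": 0, "twist": 0}, {"claw": 0.5, "x": 0, "y": 0, "z": 0, "twist": 0}, {"claw": 0.5, "x": 0, "y": 0, "z": 0, "twist": 0}, {"claw": 0.5, "x": 0, "y": 0, "z": 0, "twist": 0}])

```text
t: 15.35
eef_pos: [0.5408, -0.2024, 0.2836]
tool_rot: [0.994, 0.108, -0.0, -0.0]
contact_force: [-0.5, 0.2, -3.9]
grip_width: 0.152
```

```bash
python3 - <<'E'
from h import *
go([.5414,-.2023,.283],12.46);s=bot.read_state();print(s["torque"],s["joint_vel"].round(3))
i=eyes.read_camera("wrist");c=eyes.read_camera("scene")
A=cv2.resize(i[100:340,190:450],(433,400));B=cv2.resize(c[170:310,220:340],(514,600),interpolation=cv2.INTER_CUBIC)
cv2.imwrite("pics/j8.png",np.hstack([cv2.resize(i[60:360,150:490],(340,300)),np.zeros((300,0,3),np.uint8)]))
W=np.zeros((600,800,3),np.uint8);W[:, :457]=cv2.resize(c[160:318,220:340],(457,600),interpolation=cv2.INTER_CUBIC);W[:300,460:]=i[60:360,150:490];cv2.imwrite("pics/w8.png",i)
cv2.imwrite("pics/s8.png",c);t=eyes.read_camera("top");W[310:600,460:]=cv2.resize(t[130:227,345:458],(340,290),interpolation=cv2.INTER_CUBIC);cv2.imwrite("pics/j8.png",W)
E
```

```text
t 15.35 tcp [ 0.5408 -0.2024  0.2836] yaw 12.45 zaxis [-5.e-04  1.e-04 -1.e+00] F [-0.5  0.2 -3.9] w 0.152
tool inc cm (apply before twist) [0.06 0.   0.06] twist -0.01
[-0.02502493  0.00490261 -0.01917677] [-0.001  0.001 -0.     0.001  0.001  0.001 -0.002]
```

View pics/j8.png

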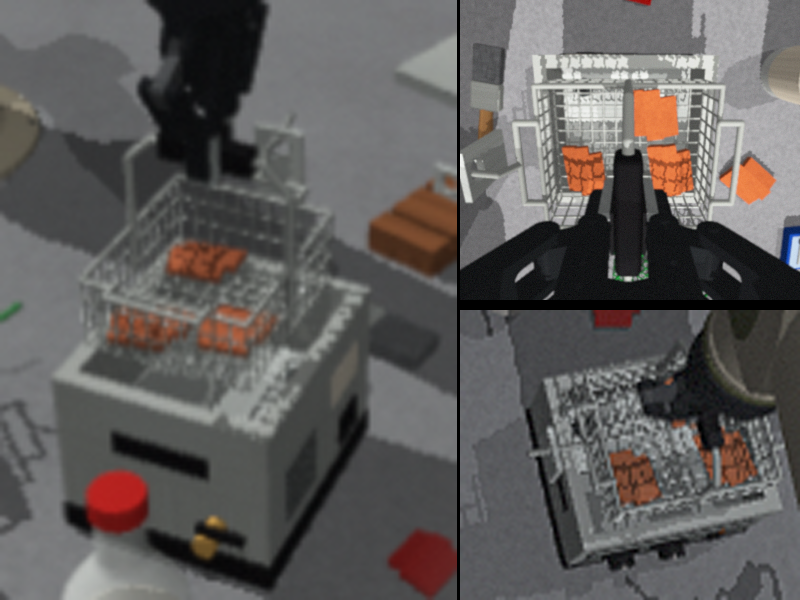

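Picture 12: basket out of the tank with daylight below it, tag on its hook, three sherds inside. In the wrist view both ears sit at the same rows (122-203) and widths. As a last numeric level check, I compare the basket's corners with a level model.

```bash
python3 - <<'E'
from h import *
s=bot.read_state();a=np.radians(12.5);xb=np.array([np.cos(a),np.sin(a),0]);yb=np.array([-np.sin(a),np.cos(a),0])
o=np.array([.5415,-.202,.083+s["eef_pos"][2]-.210])
P=[o+x*xb+y*yb+[0,0,.055] for x,y in((.059,-.068),(-.059,-.068),(-.059,.068),(.059,.068))]
print("underside above rim mm",(o[2]-.138)*1000)
print((proj("scene",P)-[220,160])*[457/120,600/158])
q=(proj("wrist",[o+x*xb+y*yb+[0,0,.055] for y in(.0836,-.0836) for x in(.024,-.024)],s)-[150,60])+[460,0];print(q)
print(s["t"],s["contact_force"].round(1),s["grip_width"])
E
```

```text
underside above rim mm 18.653553568027586
[[249.48919775 324.03125815]
 [ 79.04471151 278.24541017]
 [178.35777106 172.484442  ]
 [335.13135572 209.87220838]]
[[512.48137502 130.18347955]
 [520.16534858 189.48731249]
 [741.21621698 129.94774859]
 [733.7846973  189.30042557]]
15.5 [-0.3 -0.4 -4.8] 0.15224314032069186
```

```bash
python3 -c "
from h import *
print(bot.finish_job())"
```

```text
the job is handed in; nothing more can be done
None
```

The tall tag is hanging on the basket's hook. I lifted the basket by its black bail grip, and the arm is still holding it level and still just above the tank. I handed the job in at about 15.5 s of the 64 s allowed.

- **Basket height:** its underside works out to about 15–19 mm above the rim. From the arm's lift it is 18.7 mm. The scene picture puts the corners about 1–2 px, or some 3 mm, lower.
- **Level:** the upper corners matched a level model to about 2 px, and both ears sat symmetrically in the wrist view. That is only as fine as the pictures allow, roughly 1–2 degrees.
- **Hold:** the joints were at rest, the bail grip was held at about 13 mm opening, and the load read about 4–5 N.
- **Contents:** the last picture shows the tag on its hook and all three sherds in the basket. I saw nothing else disturbed.
- **Forces:** no reading I took went above about 6 N.
- **Refused calls:** my first three move calls were refused for missing keys. The arm did not move, and I resent them in full.

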